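# Ballast ring onto the microphone stand's base

## Task

Weigh down the microphone stand: pick up the thick-walled steel ballast ring and slide it over the upright spigot of the round weighted base, lowering it gently (not dropping it) until it lies flat on the base, then let go. Leave the slim spacer tube, the glass vial and the base where they stand.

Things in the scene. Friction and masses are not known exactly. Their poses are not given: they have to be found in the camera images.
- ballast_ring: Thick-walled bare steel ring standing flat on the shelf: outer diameter 58 mm, bore 32 mm (wall 13 mm), height 40 mm, about 0.55 kg. Loose. Origin at the centre of its underside, z along the bore, up. Either end fits.
- stand_base: Weighted base of a microphone stand: grey steel disc, 120 mm diameter, 22 mm thick, flat on the shelf, with one bare steel spigot rising from its centre: 14 mm diameter with a rounded top, 62 mm tall above the disc, so its top is 84 mm above the shelf. Loose, but heavy (2.4 kg). Origin at the centre of the disc's underside, z up along the spigot.
- spacer_tube: Slim aluminium spacer tube standing upright: outer diameter 30 mm, bore 22 mm, height 60 mm. Loose, not wanted for this job. Origin at the centre of its underside, z up.
- vial: Glass desiccant vial with a metal cap, standing upright: diameter 31 mm, height 69 mm. Loose, not wanted for this job. Origin at the centre of its underside, z up.
Things that resemble listed ones, but are neither listed nor needed, are in the scene too. Leave any pink or red look-alike of the vial alone. Leave any blue or purple look-alike of the spacer_tube alone.

How it is judged:
By the outcome, as a careful person would: the job done as asked, in the order asked, and still so for the second after the job is handed in, with the robot touching nothing.
It also fails if it takes over 42 s, if anything falls off the work surface, if the arm or the gripper's body presses on something with over 40 N, if the wrist force passes 120 N, or if a joint passes its speed limit or range.

## Robot

A 6-joint arm with a two-finger parallel gripper is mounted at the origin on the work surface. World frame = base frame: x ahead of the robot, y to its left, z up, the work surface at z = 0. Lengths are in m, angles in rad, forces in N, time in s.
With the tool pointing down it reaches from about 0.325 to 0.775 m from the base axis. Payload 5.5 kg.
Tool frame: the origin (TCP) lies between the finger pads; the fingertips stand 8 mm ahead of it and the grasp point (between the pads) lies 11 mm behind it (tcp_to_tips is the distance from the TCP to the fingertips, in m); z points along the fingers, y is the line along which they close (so a half turn about z gives the same grasp; the last joint's range is limited). The gripper opens to 88 mm and grips with 3 to 60 N. Pads are 20 mm wide; open, the fingers measure 115 mm over their backs; the gripper's body (75 mm by 178 mm) begins 61 mm behind the grasp point.
Start: joints at [-1.358, 0.091, 1.231, -0, 1.82, -0.057], TCP at [0.16, -0.578, 0.231] pointing down, gripper open.
Joint ranges: [-2.87, 2.87], [-0.86, 2.18], [0.17, 2.46], [-1.51, 4.65], [0.06, 2.69], [-2.65, 2.65]. Speed limits (rad/s): [2.57, 2.57, 3.01, 3.14, 3.14, 3.14].

## Interface

Orientations are given as a unit quaternion [w, x, y, z].
In Python, from bench import * gives the robot as it stands. Calls block until the motion is done:
- move_to(position, orientation): joint-space move of the TCP to a pose.
- move_l(position, speed=0.15, orientation=None): straight line of the TCP; orientation=None keeps the orientation; speed is the mean speed in m/s.
- movej(angles): joint-space move.
- gripper_open() and close(): open the fingers fully, or close them until they stop; the grip force is fixed at half the most.
- hold(seconds).
- inverse_kinematics(position, orientation): joint angles nearest the present ones, or None.
- state(): the state.
- get_image(name): name is "scene" or "top"; returns a dict with "frame" (480x640x3 uint8, blue, green, red), "depth" (480x640 float32, m along the optical axis (not along the pixel's ray), 0 where there is no reading), "camera_matrix" (3x3 intrinsics, pixels), "view" (4x4, takes a point from world to camera coordinates). Camera axes: x right, y up, looking along -z (the intrinsics and any distortion apply to the point x, -y, -z); pixel columns grow to the right and rows downward; lengths in m; the calibration is good to about 2 mm. A picture is of the moment at which its call begins.
A pose or a line that the arm cannot do raises IKError and nothing moves.
- job_done(): hands the job in; it is judged then, once.
The state is a dict: "time": time; "joint_pos": joint angles; "dq": joint speeds; "joint_torque": joint torques, N m; "ee_pos": TCP position; "ee_rot": TCP orientation; "ft_force": force on the tool from outside, world axes, zero at the start; "moment": the same for the moment, N m; "finger_gap": finger opening in m; "finger_force": force on a finger pad.
Only numpy, scipy, OpenCV 4.12 (cv2) and the standard library are available. Lean on these libraries where they do the work, as an engineer would, in place of code of your own. Each camera call takes 0.05 s, during which the arm holds its last target. There are 200 camera calls.

## Working session

There is one attempt and no reset: what is moved stays moved. The work goes in short steps, each a Python script; the robot and the scene stay as the last script left them, time stands still between calls to the robot, and variables do not carry over. Pictures are saved under pics/ and viewed, at most 10 in all, crops included, and the job is handed in when it is done.

```bash
mkdir -p pics
cat > h.py <<'E'
from bench import *
import numpy as np, cv2
def cloud(im):
    K=np.array(im["camera_matrix"]);V=np.array(im["view"]);d=im["depth"]
    v,u=np.mgrid[:480,:640]
    p=np.stack([(u-K[0,2])/K[0,0]*d,-(v-K[1,2])/K[1,1]*d,-d,np.ones_like(d)],-1)
    w=(p@np.linalg.inv(V).T)[...,:3]; w[d==0]=np.nan
    return w
E
python3 - <<'E'
from h import *
for n in("top","scene"):
    im=get_image(n); cv2.imwrite(f"pics/{n}1.png",im["frame"]); np.save(f"{n}1.npy",cloud(im))
    if n=="top":
        w=cloud(im); z=w[...,2]
        m=((z>0.01)&(z<0.15)).astype(np.uint8)
        k,l,s,c=cv2.connectedComponentsWithStats(m)
        for i in range(1,k):
            if s[i,4]>30:
                q=w[l==i]; zt=np.percentile(q[:,2],95); t=q[q[:,2]>zt-.006]
                print(c[i].round(),s[i,4],"ztop",zt.round(4),"top c",t.mean(0).round(4),"ext",np.ptp(q,0).round(3))
print(state()["ee_rot"],state()["time"])
E
```

```text
[443.  62.] 13652 ztop 0.092 top c [ 0.9078 -0.198   0.0896] ext [0.156 0.221 0.086]
[147.  68.] 11995 ztop 0.0527 top c [0.9079 0.3003 0.0502] ext [0.157 0.221 0.047]
[ 45. 149.] 3134 ztop 0.1387 top c [0.751  0.4525 0.1413] ext [0.111 0.11  0.14 ]
[334. 152.] 498 ztop 0.0146 top c [ 0.7647 -0.0181  0.0121] ext [0.091 0.091 0.007]
[588. 180.] 5720 ztop 0.1131 top c [ 0.71   -0.4422  0.1216] ext [0.162 0.164 0.14 ]
[238. 142.] 108 ztop 0.0265 top c [0.7798 0.1459 0.0243] ext [0.019 0.019 0.018]
[169. 192.] 414 ztop 0.0618 top c [0.6854 0.2545 0.0597] ext [0.029 0.03  0.054]
[244. 228.] 400 ztop 0.071 top c [0.6241 0.1298 0.0689] ext [0.03  0.029 0.062]
[287. 231.] 382 ztop 0.0712 top c [0.6185 0.06   0.0688] ext [0.03  0.029 0.063]
[168. 233.] 392 ztop 0.0616 top c [0.6164 0.2543 0.0597] ext [0.03  0.029 0.054]
[193. 272.] 334 ztop 0.0616 top c [0.5539 0.2111 0.0595] ext [0.03  0.03  0.054]
[299. 271.] 351 ztop 0.0713 top c [0.5539 0.0419 0.069 ] ext [0.03  0.03  0.064]
[462. 307.] 4200 ztop 0.0254 top c [ 0.498  -0.2267  0.0236] ext [0.118 0.119 0.077]
[301. 326.] 736 ztop 0.0425 top c [0.4666 0.037  0.0398] ext [0.057 0.056 0.034]
[191. 323.] 314 ztop 0.0292 top c [0.4728 0.2165 0.0267] ext [0.034 0.028 0.023]
[-8.73229118e-04  9.90913730e-01  1.34496144e-01 -6.40503201e-05] 0.1
```

View pics/top1.png

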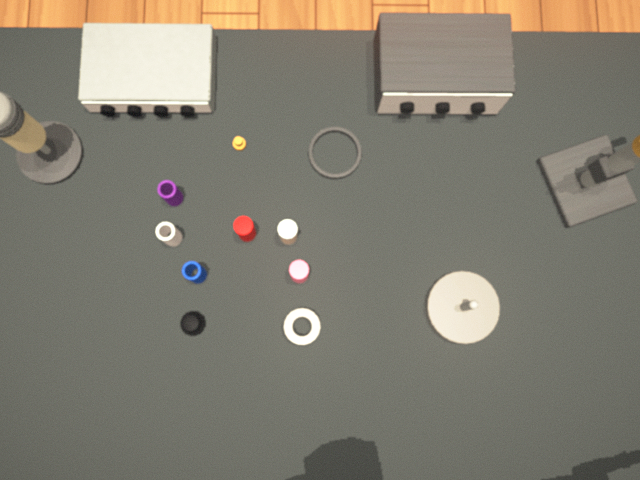

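View pics/scene1.png

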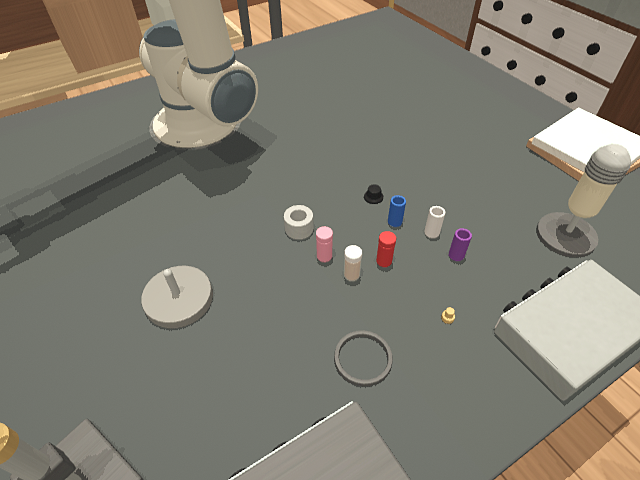

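The top view shows the ring at about pixel (302,326) and the base at (463,307), with its spigot tip near (474,305). The pink decoy stands behind the ring at (299,271), so I'll close the fingers along world y. Next I'll refine both centres and grasp the ring.

Run:
```python
from h import *
for n in("top","scene"):
    w=np.load(n+"1.npy"); z=w[...,2]
    def sel(c,r,a,b): 
        return w[(np.hypot(w[...,0]-c[0],w[...,1]-c[1])<r)&(z>a)&(z<b)]
    for nm,c,r,a,b in(("ring",(.4666,.037),.045,.037,.05),("disc",(.498,-.2267),.075,.019,.03),("spig",(.498,-.2267),.03,.078,.1)):
        q=sel(c,r,a,b); (x,y),rad=cv2.minEnclosingCircle(q[:,:2].astype(np.float32))
        print(n,nm,len(q),round(x,4),round(y,4),"r",round(rad,4),"mean",q.mean(0).round(4))
R=[0,1,0,0]
for p in((.467,.037,.16),(.467,.037,.015),(.498,-.227,.16),(.498,-.227,.037)): print(np.round(inverse_kinematics(p,R),3))
```

```text
top ring 674 0.4667 0.0372 r 0.0288 mean [0.4666 0.0371 0.0399]
top disc 3723 0.4986 -0.2271 r 0.06 mean [ 0.4978 -0.2266  0.0218]
top spig 56 0.494 -0.2273 r 0.0036 mean [ 0.4983 -0.2268  0.0818]
scene ring 364 0.4665 0.0337 r 0.0306 mean [0.4689 0.0347 0.0396]
scene disc 2834 0.4993 -0.2307 r 0.0609 mean [ 0.5044 -0.2307  0.0218]
scene spig 48 0.5005 -0.2303 r 0.0078 mean [ 0.5007 -0.2295  0.0811]
[ 0.006 -0.27   1.695 -0.     1.716  1.577]
[ 0.006 -0.202  1.898 -0.     1.446  1.577]
[-0.49  -0.053  1.502 -0.     1.693  1.081]
[-0.49   0.     1.669 -0.     1.472  1.081]
```

Run:
```python
from h import *
R=[0,1,0,0]
gripper_open()
move_to([.467,.0357,.13],R)
move_l([.467,.0357,.015],.08)
s=state();print(s["ee_pos"],s["ft_force"],s["time"])
close(); s=state();print(s["finger_gap"],s["finger_force"],s["ft_force"],s["time"])
move_l([.467,.0357,.06],.08)
hold(.2)
s=state();print(s["ee_pos"],s["finger_gap"],s["finger_force"],s["ft_force"],s["moment"],s["time"])
im=get_image("scene"); cv2.imwrite("pics/g.png",cv2.resize(im["frame"][120:320,180:480],None,fx=2.4,fy=2.4))
```

```text
[0.46744113 0.03571316 0.01565046] [-0.23263751 -0.08265186  0.38587534] 4.375
0.058915170447218314 30.000076058786362 [-0.0572682   0.40211272  0.15479886] 4.95
[0.4665574  0.03570142 0.05926574] 0.058724255128289014 29.998896236065775 [ 0.40629688  0.37233485 -5.81617097] [-0.00639541 -0.00165458  0.04238314] 5.8667
```

View pics/g.png

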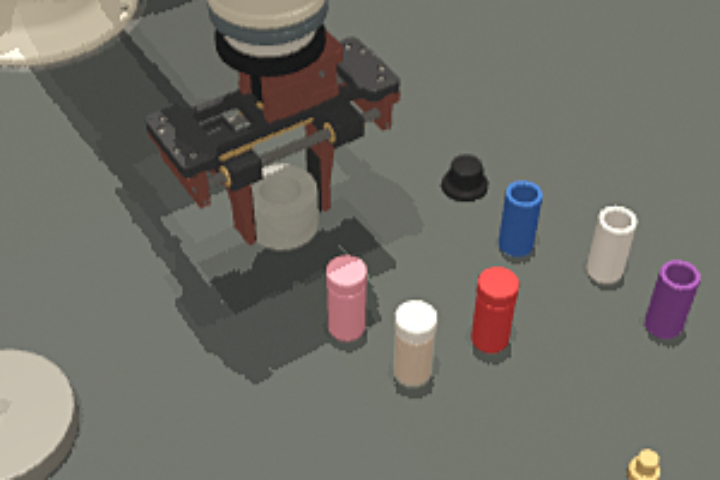

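The crop shows the ring held upright between the fingers at about (285,210), and the 5.8 N wrist load fits its weight. I'll carry it above the spigot and check the alignment there.

Run:
```python
from h import *
move_l([.467,.0357,.135],.1)
move_l([.499,-.2285,.135],.12)
hold(.3)
s=state();print(s["ee_pos"],s["finger_gap"],s["ft_force"],s["time"])
im=get_image("scene"); w=cloud(im); z=w[...,2]
cv2.imwrite("pics/a.png",cv2.resize(im["frame"][150:350,60:320],None,fx=3,fy=3))
r=np.hypot(w[...,0]-.499,w[...,1]+.2285)
for nm,m in(("disc",(r<.075)&(z>.019)&(z<.027)),("spig",(r<.02)&(z>.04)&(z<.09)),("ringside",(r<.034)&(z>.118)&(z<.15)&(abs(w[...,1]+.2285)<.022))):
    q=w[m]; 
    if len(q): print(nm,len(q),q.mean(0).round(4),q.min(0).round(4),q.max(0).round(4))
```

```text
[ 0.49901571 -0.2283813   0.13503986] 0.058742555118733795 [-0.17876904  0.13006384 -7.1253738 ] 9.4833
disc 2818 [ 0.5044 -0.2307  0.0218] [ 0.4391 -0.2884  0.019 ] [ 0.5591 -0.1703  0.0269]
spig 174 [ 0.503  -0.2297  0.0655] [ 0.494  -0.2364  0.0404] [ 0.5071 -0.2226  0.0845]
ringside 566 [ 0.5124 -0.229   0.137 ] [ 0.4809 -0.2505  0.1202] [ 0.5299 -0.2067  0.1499]
```

View pics/a.png

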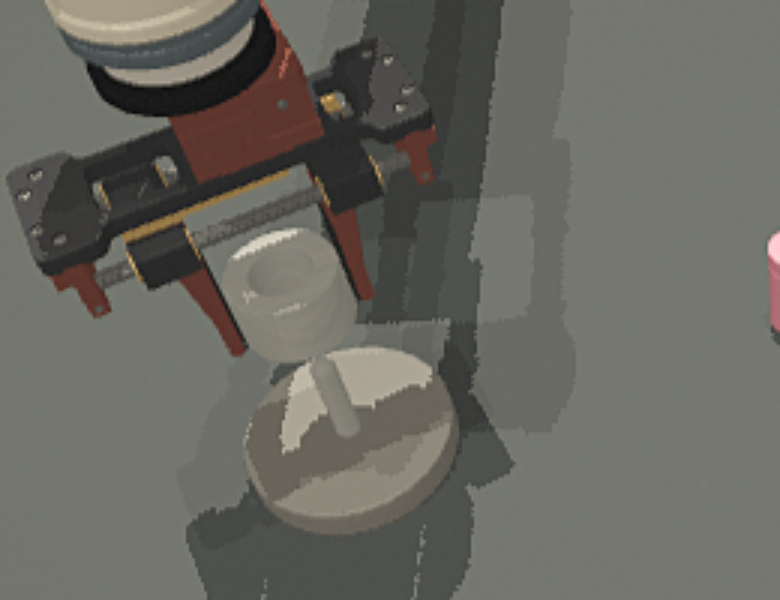

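The crop shows the ring level at about (290,290), in line above the spigot at (325,365). Spigot and ring centres agree to about 1 mm, against 9 mm of clearance. I'll lower it with a force check at each step.

Run:
```python
from h import *
f0=state()["ft_force"][2]
def low(z,sp):
    move_l([.4992,-.229,z],sp); s=state(); d=s["ft_force"]; print(round(z,4),np.round(s["ee_pos"],4),np.round(d,2),round(s["time"],2)); return d
ok=True
for z in(.105,.09,.07,.05,.043):
    d=low(z,.06)
    if d[2]>-2 or np.hypot(d[0],d[1])>5: ok=False;print("contact");break
if ok:
    while z>.034:
        z-=.001; d=low(z,.02)
        if d[2]>-3: break
im=get_image("scene"); w=cloud(im); Z=w[...,2]
cv2.imwrite("pics/b.png",cv2.resize(im["frame"][150:350,60:320],None,fx=3,fy=3))
```

```text
0.105 [ 0.4992 -0.229   0.1049] [ 0.17 -0.15 -6.86] 10.18
0.09 [ 0.4988 -0.2288  0.0892] [ 0.64  0.25 -5.55] 10.58
0.07 [ 0.4989 -0.2288  0.0694] [ 0.07  0.42 -6.63] 11.07
0.05 [ 0.4989 -0.2288  0.0494] [-0.63 -0.57 -5.59] 11.55
0.043 [ 0.4989 -0.2288  0.0425] [-0.15  0.32 -6.16] 11.82
0.042 [ 0.4993 -0.229   0.0421] [ 0.27 -0.47 -6.81] 12.07
0.041 [ 0.4992 -0.229   0.041 ] [-0.31 -0.46 -5.89] 12.32
0.04 [ 0.4991 -0.229   0.0399] [ 0.11 -0.13 -5.97] 12.57
0.039 [ 0.4991 -0.229   0.0389] [-0.26 -0.8  -6.9 ] 12.82
0.038 [ 0.4992 -0.229   0.0379] [ 0.68  0.22 -5.59] 13.07
0.037 [ 0.4994 -0.2291  0.0372] [-0.61 -0.27 -5.56] 13.32
0.036 [ 0.4994 -0.2291  0.0371] [-3.97  1.85  2.36] 13.57
```

View pics/b.png

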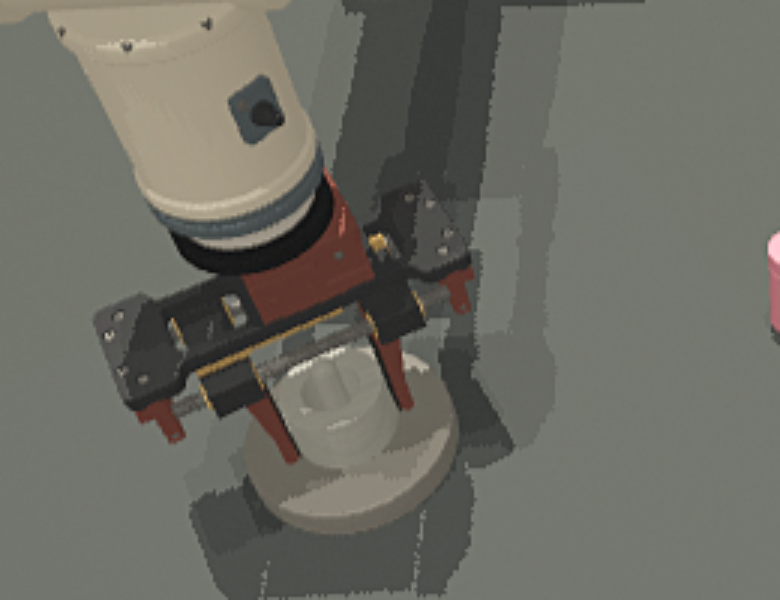

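The ring, at about (340,405), now sits on the disc with the spigot inside its bore at (330,385). The wrist force confirms contact, so I'll release, retreat and check.

Run:
```python
from h import *
gripper_open(); hold(.2)
p=state()["ee_pos"]
move_l([p[0],p[1],.18],.1)
move_to([.40,.0,.25],[0,1,0,0]) if False else move_l([.40,-.10,.25],.2)
hold(.3); s=state();print(s["ee_pos"],s["finger_gap"],s["ft_force"],s["time"])
im=get_image("top"); w=cloud(im); z=w[...,2]
r=np.hypot(w[...,0]-.499,w[...,1]+.229)
for nm,m in(("ringtop",(r<.04)&(z>.056)&(z<.072)),("disc",(r<.075)&(z>.019)&(z<.03))):
    q=w[m]; print(nm,len(q),cv2.minEnclosingCircle(q[:,:2].astype(np.float32)),q.mean(0),q[:,2].std())
cv2.imwrite("pics/c.png",im["frame"])
```

```text
[ 0.40010543 -0.10031674  0.24942906] 0.08757543670150854 [-0.10438628 -0.48271062 -0.24896371] 17.3833
ringtop 655 ((0.49903711676597595, -0.22818094491958618), 0.029215140268206596) [ 0.50238381 -0.22964586  0.06150096] 0.002064922566276409
disc 1621 ((0.49879002571105957, -0.22725926339626312), 0.05986123904585838) [ 0.51967373 -0.2295871   0.02183693] 0.0016303905903951666
```

View pics/c.png

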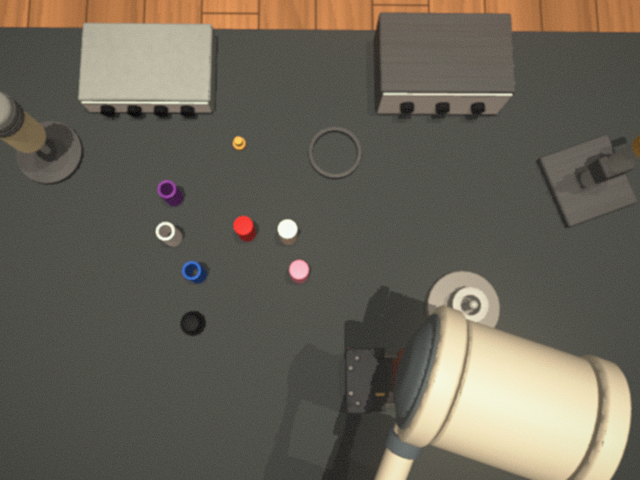

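The ring lies on the base at about (472,305) with its top at 0.0615 m (0.062 m expected) and level. The base hasn't moved, and the other objects are where they were.

```bash
python3 -c "
from bench import *
print(job_done())"
```

```text
the job is handed in; nothing more can be done
None
```

The ballast ring lies flat on the base around the spigot, lowered gently and released; nothing else was moved, and I handed the job in at about 17.4 s on the robot's clock.

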